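Lock the ink display tray with its cam latch

TASK

Two identical cam-latch docks stand on the ink stall's counter, and one of them holds a clear tray of ink bottles. Lock that tray: turn its dock's cam by the upright grip bar until the high point of the lobe bears squarely on the flat head of the sprung bolt, pushing the bolt through the tray's lug, then let go. Leave the cam of the empty dock as it is.

Things in the scene. Friction and masses are not known exactly. Their poses are not given: they have to be found in the camera images.
- cam_grip (a point): Cam of the tray's dock: upright dark bar 44 long, 12 wide, 30 to 72 mm above the counter, on a flat steel pear-shaped lobe disc (base radius 22 mm, high point 38 mm from the axis, top 30 mm up). Point: on the turning axis, mid-bar, 60 mm up. Turns with the cam: x runs along the bar to the high point, z up; grip the bar across its width, along y.
- cam (a joint): Its angle in rad, counter-clockwise from above positive; 0: high point aimed exactly at the bolt head, towards the tray. Starts at -1.45 to -1.05, clear of the bolt; so turn it counter-clockwise. Stops at -1.8 and 0.9; meets the bolt at about -0.95. Friction 0.09 N m, plus up to 0.07 N m from the bolt; stays where it is left.
- bolt (a joint): Travel of that dock's sprung bolt to the tray (m): 0 at rest, 0.012 at the cam's high point; spring 1.5 to 5 N. From the cam axis, along the fixed dock: flat head (58 mm wide, top 32 mm up) at 26 mm, bolt guide (35 mm high) 62 to 84 mm, tray lug (41 mm high) from 102 mm, tray with ink bottles (104 mm high) 123 to 208 mm.
- spare_cam_lobe (a point): High point of the lobe of the identical cam on the other, empty dock, a bystander to leave alone: 38 mm from that cam's axis, at the disc's top face, 30 mm above the counter. Loose ink bottles (33 mm across, 90 mm tall) also stand about.

How it is judged:
At the end, for the whole second after the job is handed in: The cam of the dock with the tray rests with its high point within 0.2 rad (11 degrees) of the bolt's line and holds the bolt pushed in by more than 10.5 mm (value of joint cam between -0.2 and 0.2 rad and value of joint bolt above 0.0105 m and velocity of joint cam between -0.05 and 0.05 rad/s); the robot touches nothing.
It fails at once if the lobe of the empty dock's cam is moved by more than 10 mm (distance of spare_cam_lobe from where it was at the start of the episode above 0.01 m).
It also fails if it takes over 34 s, if anything falls off the work surface, if the arm or the gripper's body presses on something with over 40 N, if the wrist force passes 120 N, or if a joint passes its speed limit or range.

ROBOT

A 6-joint arm with a two-finger parallel gripper is mounted at the origin on the work surface. World frame = base frame: x ahead of the robot, y to its left, z up, the work surface at z = 0. Lengths are in m, angles in rad, forces in N, time in s.
With the tool pointing down it reaches from about 0.375 to 0.975 m from the base axis. Payload 3.8 kg.
Tool frame: the origin (TCP) lies midway between the tips of the shut fingers; the grasp point (between the pads) lies 19 mm behind it; x points along the fingers, y is the direction in which the jaws open and shut, and the axes are right-handed (so a half turn about x gives the same grasp; the last joint's range is limited). The gripper opens to 88 mm and grips with 3 to 60 N. Pads are 18 mm wide; open, the fingers measure 123 mm over their backs; the gripper's body (75 mm by 187 mm) begins 45 mm behind the grasp point.
Start: joints at [-1.139, 0.264, 1.604, -0, 1.274, -0.037], TCP at [0.305, -0.602, 0.239] pointing down, gripper open.
Joint ranges: [-2.63, 2.63], [-0.94, 2.18], [0.31, 2.57], [-1.31, 4.45], [0, 2.66], [-2.55, 2.55]. Speed limits (rad/s): [2.57, 2.57, 3.14, 3.14, 3.14, 3.14].

INTERFACE

Orientations are given as a rotation vector (axis times angle).
In Python, from cell import manip, inverse_kinematics, cams, order gives the robot as it stands. Calls block until the motion is done:
- manip.move_pose(position, orientation): joint-space move of the TCP to a pose.
- manip.move_linear(position, rate=0.15, rot=None): straight line of the TCP; rot=None keeps the orientation; rate is the mean speed in m/s.
- manip.set_joints(angles): joint-space move.
- manip.set_gripper(opening, force=None): finger opening in m; force is the grip in N (None keeps the last); returns when the fingers have stopped.
- manip.dwell(seconds).
- inverse_kinematics(position, orientation): joint angles nearest the present ones, or None.
- manip.state(): the state.
- cams.capture(name): name is "scene" or "side" or "wrist"; returns a dict with "image" (384x512x3 uint8, blue, green, red), "z_map" (384x512 float32, m along the optical axis (not along the pixel's ray), 0 where there is no reading), "intrinsics" (3x3 intrinsics, pixels), "position" and "orientation" of the camera in the world; the wrist camera has in their place "T_tool_cam" (4x4, takes a point from camera to tool coordinates, whose origin is the TCP and whose axes are the tool frame's). Camera axes: x right, y down, z forward; pixel columns grow to the right and rows downward; lengths in m; the calibration is good to about 2 mm. The wrist camera is an equidistant fisheye: a pixel r from the principal point sees the ray r / f radians off the axis. A picture is of the moment at which its call begins: read the wrist's pose just before it.
A pose or a line that the arm cannot do raises manip.IKError and nothing moves.
- order.close_job(): hands the job in, once; it reports no verdict.
The state is a dict: "clock": time; "joint_pos": joint angles; "joint_velocities": joint speeds; "tau": joint torques, N m; "tool_pos": TCP position; "tcp_rot": TCP orientation; "contact_force": force on the tool from outside, world axes, zero at the start; "moment": the same for the moment, N m; "gripper_width": finger opening in m.
Only numpy, scipy, OpenCV 4.12 (cv2) and the standard library are available. Lean on these libraries where they do the work, as an engineer would, in place of code of your own. Each camera call takes 0.05 s, during which the arm holds its last target.

## Working session

There is one attempt and no reset: what is moved stays moved. The work goes in short steps, each a Python script; the robot and the scene stay as the last script left them, time stands still between calls to the robot, and variables do not carry over. Pictures are saved under pics/ and viewed, and the job is handed in when it is done.

```bash
ls; mkdir -p pics
python3 - <<'E'
from cell import manip,cams
import cv2,numpy as np
s=manip.state();print(s)
for n in("scene","side","wrist"):
    c=cams.capture(n);cv2.imwrite(f"pics/{n}0.png",c["image"]);np.savez(f"{n}0.npz",**c)
    print(n,c["intrinsics"],c.get("position"),c.get("orientation"),c.get("T_tool_cam"))
E
```

```text
pics
{'clock': 0.0, 'joint_pos': array([-1.13884995e+00,  2.64713860e-01,  1.60533456e+00, -5.38636865e-05,
        1.27369433e+00, -3.69192780e-02]), 'joint_velocities': array([-6.36628702e-04,  1.20840467e-03, -9.01012969e-04, -9.79622949e-05,
        2.03867521e-04, -8.88100471e-04]), 'tau': array([ 3.22871019e-03, -5.02103412e+01, -3.56869590e+01,  7.29694054e-02,
        2.94544827e-02, -1.79621402e-04]), 'tool_pos': array([ 0.3046964 , -0.60154034,  0.23743577]), 'tcp_rot': array([ 1.96065302,  0.47049662, -1.96160552]), 'contact_force': array([ 1.06820064,  0.59281259, -0.26402287]), 'moment': array([ 0.02301059, -0.00434634,  0.02301846]), 'gripper_width': 0.0880556146286244}
scene [[444.49648233   0.         258.61785616]
 [  0.         444.49648233 194.17202356]
 [  0.           0.           1.        ]] [0.99668843 0.30822371 0.83822466] [-1.26761295 -2.47415595  0.73227748] None
side [[392.19146677   0.         259.302755  ]
 [  0.         392.19146677 190.67095362]
 [  0.           0.           1.        ]] [ 0.25756309 -0.54646783  0.54470769] [-2.15405004  0.54851195 -0.28863258] None
wrist [[297.31863964   0.         253.69516949]
 [  0.         297.31863964 194.17603494]
 [  0.           0.           1.        ]] None None [[ 4.80328969e-04 -3.22595841e-01  9.46536683e-01 -1.46474526e-01]
 [ 9.99998872e-01 -1.19202960e-03 -9.13722874e-04  9.79250205e-04]
 [ 1.42306294e-03  9.46536055e-01  3.22594904e-01 -8.42304214e-02]
 [ 0.00000000e+00  0.00000000e+00  0.00000000e+00  1.00000000e+00]]
```

View pics/scene0.png

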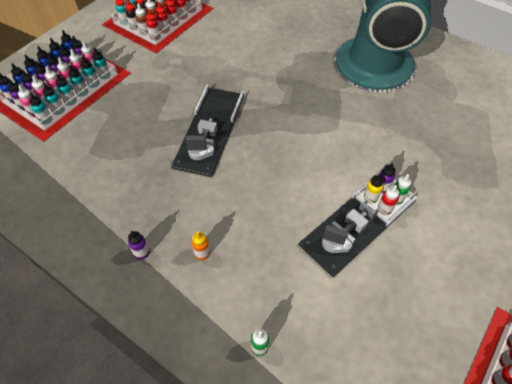

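View pics/side0.png

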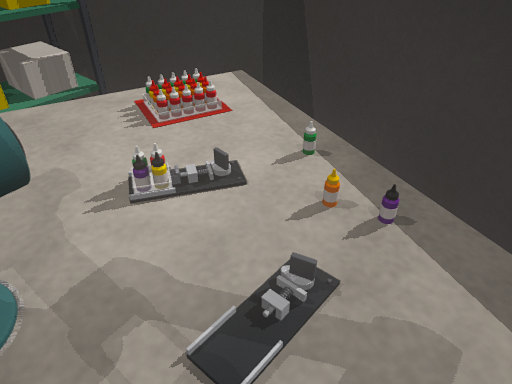

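View pics/wrist0.png

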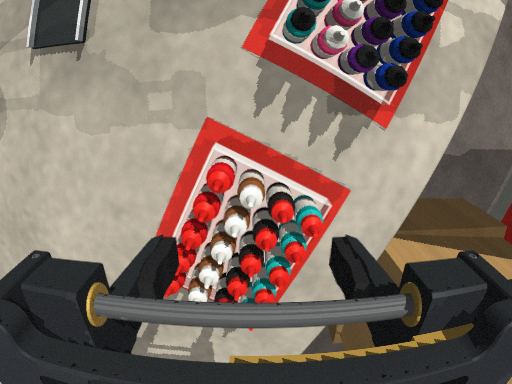

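The scene view shows the tray's dock at about (360,225), with its cam bar near (338,233). The empty dock is at about (208,130). I'll zoom in and locate things using depth.

```bash
cat > h.py <<'E'
import numpy as np,cv2
from scipy.spatial.transform import Rotation as R
def cloud(c):
    K=c["intrinsics"];z=c["z_map"];v,u=np.mgrid[:z.shape[0],:z.shape[1]]
    p=np.stack([(u-K[0,2])/K[0,0]*z,(v-K[1,2])/K[1,1]*z,z],-1)
    w=p@R.from_rotvec(c["orientation"]).as_matrix().T+c["position"]
    w[z<=0]=np.nan
    return w
def onplane(c,uv,h):
    K=c["intrinsics"];uv=np.atleast_2d(uv).astype(float)
    d=np.c_[(uv-K[:2,2])/[K[0,0],K[1,1]],np.ones(len(uv))]@R.from_rotvec(c["orientation"]).as_matrix().T
    o=np.asarray(c["position"]);return o+d*((h-o[2])/d[:,2])[:,None]
E
python3 - <<'E'
from h import *
for n,(x0,y0,x1,y1) in dict(scene=(290,155,425,280),side=(120,140,255,205)).items():
    c=np.load(f"{n}0.npz");cv2.imwrite(f"pics/{n}_z.png",cv2.resize(c["image"][y0:y1,x0:x1],None,fx=5.9,fy=4.7 if n=='x' else 4.7*1,interpolation=2) if 0 else cv2.resize(c["image"][y0:y1,x0:x1],None,fx=4.8,fy=4.8,interpolation=cv2.INTER_CUBIC))
    w=cloud(c)
    print(n,w[300:303,200] if n=="scene" else w[250,150])
    r=w[y0:y1,x0:x1]
    np.set_printoptions(precision=0,suppress=True,linewidth=220)
    if n=="scene": print((r[30:115:3,10:90:3,2]*1000).round())
E
```

```text
scene [[ 8.15611364e-01  4.43732186e-02  1.79961311e-04]
 [ 8.17024165e-01  4.54626659e-02 -4.56817202e-04]
 [ 8.18821240e-01  4.71172260e-02  7.23223428e-04]]
[[-4. -1. -1.  1. -1. -1.  2.  0.  1. -0. nan -0. -1. -1.  1.  0.  0.  1. -4. -2.  0. 20. 33. 68. 78. 80. 84.]
 [-1. -1. -1. -1. -1.  0.  2. -1. -0. -1.  1.  0. -0. -1. -1. -0.  0.  1.  1.  1. 22. 36. 53. 66. 72. 71. 71.]
 [-1. -2.  2.  0. -1.  2. -3. -1. -1. -0. -3. -2.  0. -1. -1. -2. -1.  0. -0. 23. 37. 21. 46. 55. 61. 63. 65.]
 [ 0.  2. nan -1.  1. -1.  1.  1. -3.  0. -2. -0. -2. -1. -2.  1.  1.  0. 21. 25. 38. 18. 41. 48. 53. 54. 49.]
 [ 0.  0.  0. -3. -1.  1. -1.  2. -4. -0. -2.  0. -1.  2. -2.  2. -1.  2. 13. 20. 28. 36. 32. 39. 44. 45. 37.]
 [-2. -2. -1. -1. -0. -1.  4. -1.  2. -2. -1.  1.  0.  0. -1.  0. -0.  9. 10.  9. 18. 25. 33. 36. 27. 29. 16.]
 [ 0. -3. -1. -0.  2.  1. -0. -0.  2. nan -1. -1. -1.  1.  2.  9. 10. 10.  9. 11. 10. 41. 30. 30. 34. 15. 17.]
 [-0.  1. -0. -0. -1. -0. -3.  1. -0. -2. -1.  4. -2. -0.  9.  8.  8.  9.  9.  7. 33. 37. 41. 22. 31. 35. 26.]
 [ 3. -1. -2. -1.  0. -1.  1. -5. -2. -0.  1. -3. -3
[... 1595 characters left out ...]
 -2. -0. -1.  0.]
 [-1.  1.  4.  9.  9. 11.  7. 11.  9.  9. 10. 10.  8. 12.  9. 12. 10.  8. 12.  8.  1.  1.  1.  0.  3.  3.  2.]
 [-3. -2. -1. -1.  6.  6. 10. 10. 11.  9. 12. 10.  9.  9. 11. 12. 10.  8.  8. -1.  2. -2. -1. -1.  1.  1. -1.]
 [-1. -1.  2. -0.  2.  8.  8.  9. 10.  9.  8. 12.  9.  9.  9.  9. 10.  4. -2.  0. -1.  0. -1.  0.  2.  2. -2.]
 [-1. -0.  0.  1.  0. -2.  7. 10. 10.  9. 11. 10.  8.  8.  8.  7.  6.  1. -1.  1. -0.  1. -0.  0. -3.  0. -1.]
 [-3.  1.  1. -0.  1.  0.  0.  7.  9.  9.  8. 12. 10.  8.  8.  4. -1.  2. -5. -0.  0. -1. -1.  3. -1. -0. -1.]
 [-0.  0. -1.  0.  0. -4.  4. -0.  7.  9. 10. 13. 10.  8.  1. -3. -2. -1.  1. -3.  1. -1. -1. -1. -1. -0.  1.]]
side [0. 0. 0.]
```

View pics/scene_z.png

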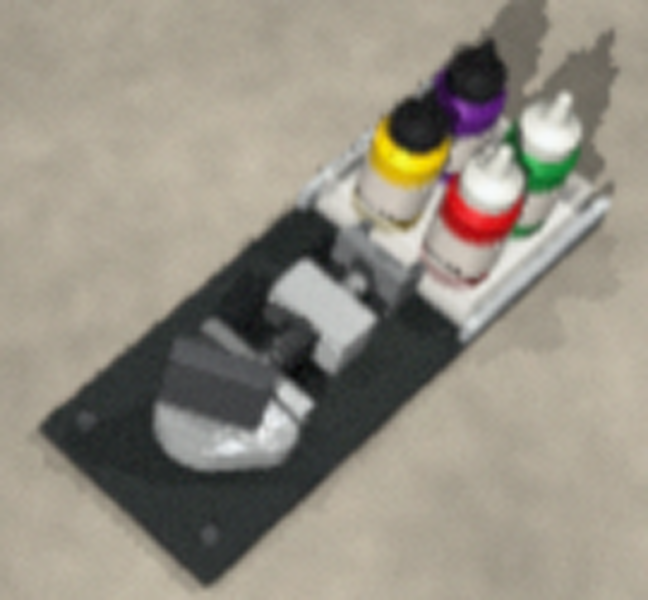

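View pics/side_z.png

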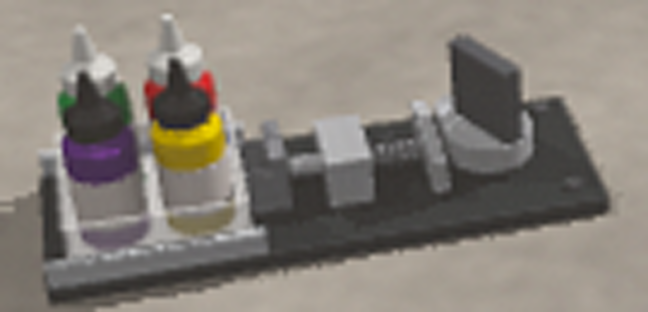

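```bash
cat > loc.py <<'E'
from h import *
np.set_printoptions(precision=4,suppress=True)
c=np.load("scene0.npz");w=cloud(c)
def rect(P):
    (cx,cy),(a,b),t=cv2.minAreaRect((P[:,:2]*1000).astype(np.float32));B=cv2.boxPoints(((cx,cy),(a,b),t))
    return np.array([cx,cy])/1000,(a,b),B/1000
m=np.zeros(w.shape[:2],bool);m[155:280,295:425]=1
z=w[...,2]
# plate
P=w[m&(z>.006)&(z<.0135)]
mm=cv2.morphologyEx((m&(z>.006)&(z<.014)).astype(np.uint8),cv2.MORPH_OPEN,np.ones((3,3)))
n,l,s,_=cv2.connectedComponentsWithStats(mm);k=1+s[1:,4].argmax()
print("plate",rect(w[l==k]))
# bar top
mb=m.copy();mb[:,350:]=0
bar=mb&(z>.067)&(z<.077);mb2=cv2.morphologyEx(bar.astype(np.uint8),cv2.MORPH_OPEN,np.ones((2,2)))
Pb=w[mb2>0];print("bar",len(Pb),rect(Pb),Pb.mean(0))
d=np.linalg.svd(Pb[:,:2]-Pb[:,:2].mean(0))[2][0];print("bardir",d,np.arctan2(d[1],d[0]))
# guide
mg=np.zeros_like(m);mg[205:235,340:375]=1
g=cv2.morphologyEx((mg&(z>.033)&(z<.0375)).astype(np.uint8),cv2.MORPH_OPEN,np.ones((3,3)))
n,l,s,ce=cv2.connectedComponentsWithStats(g);k=1+s[1:,4].argmax()
print("guide",ce[k],s[k,4],rect(w[l==k]),w[l==k].mean(0))
# lobe disc
md=np.zeros_like(m);md[220:262,315:357]=1
L=w[md&(z>.027)&(z<.033)];print("lobe",rect(L),L.mean(0))
# spare bar
ms=np.zeros_like(m);ms[100:170,170:250]=1
S=w[ms&(z>.067)&(z<.077)];print("spare",S.mean(0),rect(S)[:2])
b=w[(z>.08)&np.isfinite(z)];
E
python3 loc.py
```

```text
plate (array([0.5303, 0.2001]), (100.56644439697266, 175.84751892089844), array([[0.4338, 0.1695],
       [0.6057, 0.1325],
       [0.6269, 0.2308],
       [0.455 , 0.2678]], dtype=float32))
bar 140 (array([0.5605, 0.2012]), (29.39375877380371, 58.38187789916992), array([[0.5285, 0.208 ],
       [0.574 , 0.1714],
       [0.5924, 0.1943],
       [0.5469, 0.2309]], dtype=float32)) [0.5668 0.1955 0.0683]
bardir [-0.4634  0.8862] 2.0525952537772336
guide [357.    217.125] 96 (array([0.4937, 0.206 ]), (35.99894332885742, 19.329301834106445), array([[0.4803, 0.1905],
       [0.4991, 0.1863],
       [0.5071, 0.2214],
       [0.4882, 0.2256]], dtype=float32)) [0.4932 0.2066 0.0349]
lobe (array([0.5468, 0.1957]), (79.4559097290039, 61.95481872558594), array([[0.4981, 0.2086],
       [0.5224, 0.1516],
       [0.5955, 0.1829],
       [0.5711, 0.2398]], dtype=float32)) [0.556  0.203  0.0298]
spare [ 0.5475 -0.1845  0.0709] (array([ 0.5471, -0.1852]), (11.718667984008789, 43.20454025268555))
```

```bash
cat >> loc.py <<'E'
print('----')
for n in("scene",):
    img=c["image"].astype(int);hsv=cv2.cvtColor(c["image"],cv2.COLOR_BGR2HSV)
    for zl in(.0685,.0695):
        q=np.zeros_like(m);q[222:250,318:350]=1
        M=q&(z>zl)&(z<.076)
        k,l,s,_=cv2.connectedComponentsWithStats(M.astype(np.uint8));i=1+s[1:,4].argmax()
        T=w[l==i];d=np.linalg.svd(T[:,:2]-T[:,:2].mean(0))[2][0];print(len(T),rect(T)[:2],T.mean(0),np.arctan2(d[1],d[0]))
    # ray-cast silhouette colour mask onto z=.072
    v=c["image"][222:250,318:350].mean(-1).astype(int);print(v[:,::1][4:22])
E
python3 loc.py | sed -n '/----/,$p'
python3 - <<'E'
import cv2
i=cv2.imread('pics/scene0.png')[215:265,310:365];cv2.imwrite('pics/camz.png',cv2.resize(i,None,fx=12,fy=12,interpolation=cv2.INTER_NEAREST))
E
```

```text
----
127 (array([0.5671, 0.1925]), (13.633981704711914, 43.316261291503906)) [0.5674 0.1928 0.0714] 1.8436008382467988
113 (array([0.5669, 0.1924]), (13.203550338745117, 43.22016525268555)) [0.567  0.1927 0.0717] 1.845141089408579
[[ 93  58  51  49  47  46  48  48  78  85  84  80  76  70  73  70  70  86
  111 125 127 121  99  62  38  31  33  44  50  81  78  64]
 [ 59  50  49  49  50  51  50  57  80  88  87  85  84  83  85  77  72  75
   82 112 122 126 125  98  64  44  45  50  61  72  68  69]
 [ 46  46  50  50  51  50  50  64  84  92  87  90  87  86  88  88  83  85
   79  78 100 112 115 112 101  75  70  77  76  89  68  62]
 [ 48  50  51  43  45  49  49  71  86  86  90  90  91  88  90  86  87  88
   86  86  90  91  88  99 106  92  95 103  75  84  75  55]
 [ 52  51  48  52  50  46  48  59  70  82  89  89  89  90  92  90  89  89
   84  86  83  87  84  87  85  84  96 105  78  62  66  45]
 [ 49  48  49  47  49  45  54  65  68  69  71  73  80  86  89  88  91  89
   88  86  86  89  87  84  85  82  84  83  75  66  49  30]
 [ 49  50  47  50  51  49  60  68  73  69  68  73  70  73  74  80  84  
[... 825 characters left out ...]
7  69  67  67  74 122 111 139 191]
 [ 42  45  41  50  99 131 118 108  98  78  72  73  68  67  68  70  67  68
   65  66  70  66  66  64  70  66  70 103 171 165 125 141]
 [ 39  39  39  51 108 155 154 149 131 116 106  98  84  72  70  68  65  64
   71  65  68  67  66  66  65  71  79 151 203 205 165 135]
 [ 41  35  42  54 116 157 166 165 155 154 143 132 112 102  93  81  72  70
   68  69  68  67  66  67  69  68  98 200 223 216 199 185]
 [ 41  39  39  53 117 154 169 168 163 165 156 149 139 139 130 115 103  96
   81  73  73  69  66  69  65  71 114 214 221 228 217 212]
 [ 43  39  39  57 121 148 162 167 168 171 167 158 153 149 143 142 140 130
  115 117 105  89  78  73  70  87 156 212 227 233 213 199]]
```

View pics/camz.png

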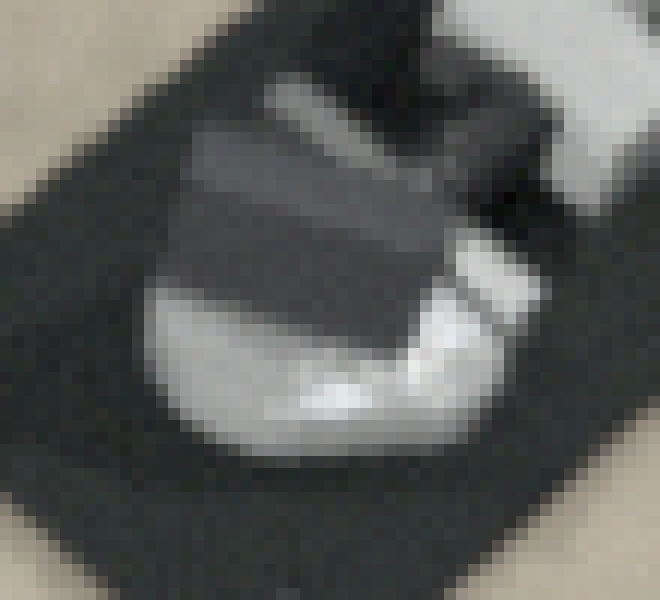

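The cam bar's top is centred at about scene pixel (333,231). That puts the axis near (0.566,0.192), with the bar at 1.845 rad. The dock line points at 2.93 rad, so the cam reads about -1.09, and the pear's tip points right in the image as expected. Next I'll hover above it and check.

```bash
cat >> h.py <<'E'
def down(a):
    x=np.array([0,0,-1.]);y=np.array([np.cos(a),np.sin(a),0]);return R.from_matrix(np.c_[x,y,np.cross(x,y)]).as_rotvec()
E
python3 - <<'E'
from h import *
from cell import manip,cams,inverse_kinematics as ik
np.set_printoptions(precision=4,suppress=True)
A=[.5665,.192]
for off in(0,np.pi):
  for z in(.2,.041):
    for da in(0,.5,1.085,1.25):
      a=1.845-np.pi/2+da+off;print(off,z,da,ik([*A,z],down(a)))
E
```

```text
0 0.2 0 [ 0.2851  0.1472  1.8164 -0.      1.1781  0.0109]
0 0.2 0.5 [ 0.2851  0.1472  1.8164 -0.      1.1781 -0.4891]
0 0.2 1.085 [ 0.2851  0.1472  1.8164  0.      1.1781 -1.0741]
0 0.2 1.25 [ 0.2851  0.1472  1.8164 -0.      1.1781 -1.2391]
0 0.041 0 [ 0.2851  0.3147  1.9367 -0.      0.8902  0.0109]
0 0.041 0.5 [ 0.2851  0.3147  1.9367 -0.      0.8902 -0.4891]
0 0.041 1.085 [ 0.2851  0.3147  1.9367  0.      0.8902 -1.0741]
0 0.041 1.25 [ 0.2851  0.3147  1.9367 -0.      0.8902 -1.2391]
3.141592653589793 0.2 0 None
3.141592653589793 0.2 0.5 None
3.141592653589793 0.2 1.085 [ 0.2851  0.1472  1.8164 -0.      1.1781  2.0675]
3.141592653589793 0.2 1.25 [0.2851 0.1472 1.8164 0.     1.1781 1.9025]
3.141592653589793 0.041 0 None
3.141592653589793 0.041 0.5 None
3.141592653589793 0.041 1.085 [ 0.2851  0.3147  1.9367 -0.      0.8902  2.0675]
3.141592653589793 0.041 1.25 [ 0.2851  0.3147  1.9367 -0.      0.8902  1.9025]
```

Run:
```python
from h import *
from cell import manip,cams
np.set_printoptions(precision=4,suppress=True)
manip.move_pose([.5665,.192,.2],down(1.845-np.pi/2))
s=manip.state();print(s["clock"],s["tool_pos"],s["tcp_rot"],down(.274),s["contact_force"])
c=cams.capture("wrist");cv2.imwrite("pics/w1.png",c["image"]);np.savez("w1.npz",tp=s["tool_pos"],tr=s["tcp_rot"],**c)
c=cams.capture("side");cv2.imwrite("pics/s1.png",c["image"])
```

```text
3.0917 [0.5669 0.1912 0.2   ] [ 1.0057  1.3258 -1.0057] [ 1.005   1.3264 -1.005 ] [-1.2981  0.2122 -0.6223]
```

View pics/w1.png

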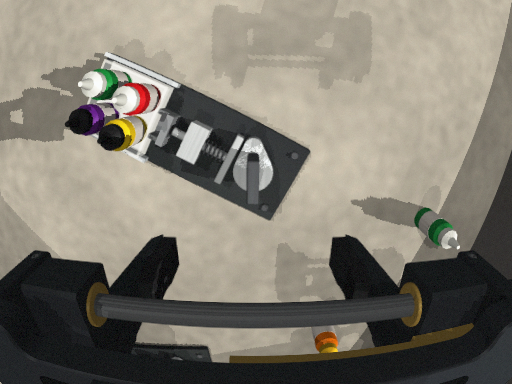

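View pics/s1.png

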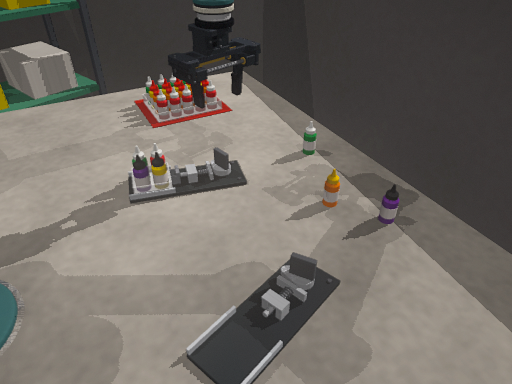

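The wrist view shows the bar running nearly vertically from (254,158) to (254,203), with the pear's tip up at (255,140). I'll back-project it to check.

```bash
cat >> h.py <<'E'
def wcloud(c,tp,tr):
    K=c["intrinsics"];z=c["z_map"];v,u=np.mgrid[:z.shape[0],:z.shape[1]]
    a=(u-K[0,2])/K[0,0];b=(v-K[1,2])/K[1,1];t=np.hypot(a,b);s=np.where(t>1e-9,np.tan(t)/np.maximum(t,1e-9),1)
    p=np.stack([a*s*z,b*s*z,z],-1);T=c["T_tool_cam"]
    w=(p@T[:3,:3].T+T[:3,3])@R.from_rotvec(tr).as_matrix().T+tp
    w[z<=0]=np.nan;return w
E
python3 - <<'E'
from h import *
np.set_printoptions(precision=4,suppress=True)
c=np.load("w1.npz");w=wcloud(c,c["tp"],c["tr"]);z=w[...,2]
print(w[60:61,300],w[150,192],w[180,253],w[195,253])
def fit(r,lo,hi):
    m=np.zeros(z.shape,bool);m[r[1]:r[3],r[0]:r[2]]=1;m&=(z>lo)&(z<hi)
    k,l,s,_=cv2.connectedComponentsWithStats(m.astype(np.uint8));i=1+s[1:,4].argmax();T=w[l==i]
    q=cv2.minAreaRect((T[:,:2]*1000).astype(np.float32));d=np.linalg.svd(T[:,:2]-T[:,:2].mean(0),full_matrices=False)[2][0]
    print(len(T),q,T.mean(0),np.arctan2(d[1],d[0])%np.pi)
fit((235,145,275,210),.068,.076)
fit((172,120,217,165),.031,.038)
fit((100,70,320,225),.006,.014)
i=c["image"][120:220,190:310];cv2.imwrite("pics/w1z.png",cv2.resize(i,None,fx=5,fy=5,interpolation=2))
E
```

```text
[[0.5835 0.328  0.0016]] [0.4955 0.1998 0.0343] [0.5651 0.1952 0.0722] [0.5691 0.1806 0.0723]
550 ((564.9264526367188, 191.91339111328125), (11.889976501464844, 44.49431228637695), 15.6353120803833) [0.5651 0.1926 0.0722] 1.8226255410776755
780 ((493.70318603515625, 207.61563110351562), (41.6234245300293, 22.534868240356445), 78.05020141601562) [0.494  0.2084 0.0355] 1.3513867466037077
8129 ((526.0162353515625, 200.59475708007812), (100.84087371826172, 181.07620239257812), 77.4051742553711) [0.5315 0.2037 0.0105] 2.915978859332915
```

View pics/w1z.png

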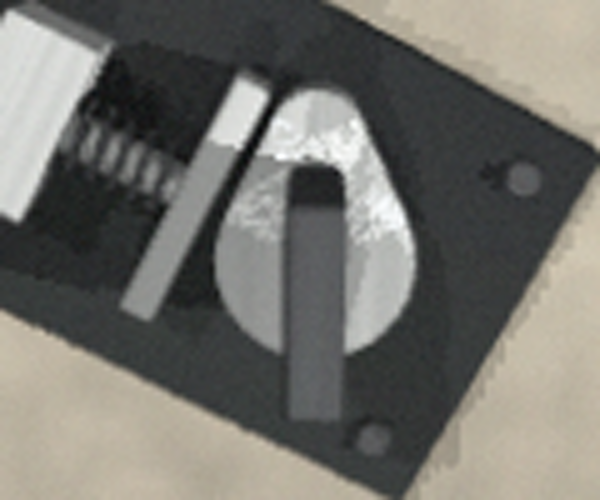

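The two views agree to within 2 mm and about 0.01 rad. I'll descend and grip.

Run:
```python
from h import *
from cell import manip,cams
np.set_printoptions(precision=4,suppress=True)
a=1.844-np.pi/2
manip.set_gripper(.06)
manip.move_linear([.5656,.192,.043],rate=.12,rot=down(a))
s=manip.state();print(s["clock"],s["tool_pos"],s["contact_force"])
manip.set_gripper(.0,force=35)
s=manip.state();print(s["clock"],s["tool_pos"],s["contact_force"],s["moment"],s["gripper_width"],s["joint_pos"])
c=cams.capture("side");cv2.imwrite("pics/s2.png",cv2.resize(c["image"][60:220,100:300],None,fx=4,fy=3.75))
```

```text
5.2333 [0.5665 0.1923 0.044 ] [ 0.7321  0.0908 -0.1665]
6.0167 [0.5655 0.1919 0.043 ] [-0.3681 -0.0629  0.0738] [-0.0702 -0.0243  0.0039] 0.011710145595813534 [ 0.2855  0.3106  1.9377 -0.      0.8936  0.0124]
```

View pics/s2.png

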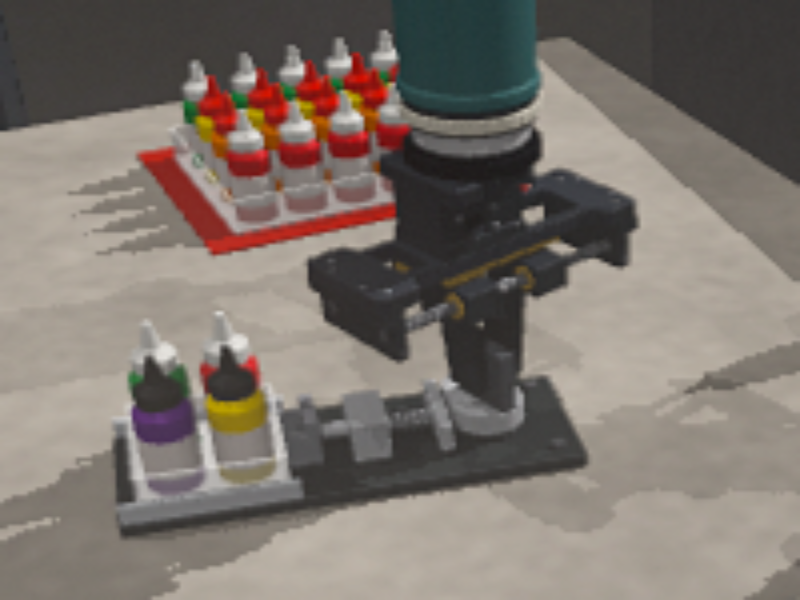

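The bar is gripped: the width is 11.7 mm and side forces are near zero. Next I'll turn joint 6 in steps, watching the force.

Run:
```python
from h import *
from cell import manip,cams
np.set_printoptions(precision=3,suppress=True)
q0=np.array(manip.state()["joint_pos"])
tot=2.928-1.844
for f in np.linspace(0,1,6)[1:]:
    q=q0.copy();q[5]-=tot*f;manip.set_joints(q)
    s=manip.state();print(s["clock"],s["tool_pos"],s["contact_force"],s["moment"],s["gripper_width"],s["joint_pos"][5])
    if np.linalg.norm(s["contact_force"])>25: print("STOP");break
c=cams.capture("scene");cv2.imwrite("pics/c3.png",cv2.resize(c["image"][150:280,280:430],None,fx=4.5,fy=4.5))
c=cams.capture("side");cv2.imwrite("pics/s3.png",cv2.resize(c["image"][60:220,100:300],None,fx=4,fy=3.75))
```

```text
6.3917 [0.566 0.192 0.043] [ 0.256  0.617 -0.711] [ 0.073 -0.198  0.056] 0.011585671647102645 -0.20108100985345023
6.7167 [0.566 0.192 0.043] [ 1.26   0.959 -1.244] [ 0.22  -0.401  0.106] 0.011709283490108932 -0.41602721913140206
7.0417 [0.566 0.192 0.043] [ 3.305  2.346 -3.59 ] [ 0.359 -0.636  0.125] 0.011524420688366706 -0.6321438586429428
7.3667 [0.566 0.192 0.043] [ 4.439  3.466 -4.648] [ 0.673 -0.79   0.132] 0.011913000326647043 -0.847959190557523
7.6917 [0.566 0.193 0.043] [ 4.576  4.358 -5.613] [ 0.791 -0.765  0.145] 0.01138561053504532 -1.0647253799199403
```

View pics/s3.png

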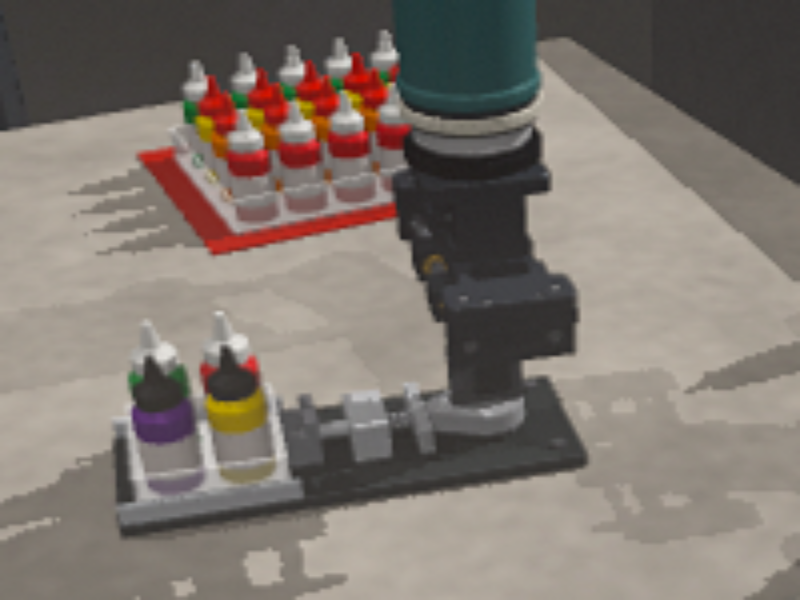

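View pics/c3.png

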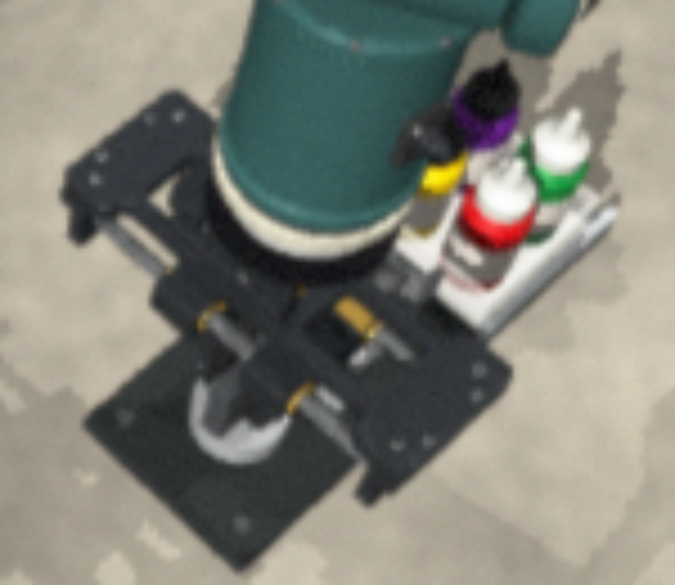

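Both views show the lobe pointing at the bolt head, which is displaced towards the tray. I'll release, rise and check.

Run:
```python
from h import *
from cell import manip,cams
np.set_printoptions(precision=4,suppress=True)
manip.set_gripper(.06)
p=manip.state()["tool_pos"]
manip.move_linear([p[0],p[1],.2],rate=.12)
s=manip.state();print(s["clock"],s["contact_force"],s["gripper_width"])
c=cams.capture("wrist");c["tp"]=s["tool_pos"];c["tr"]=s["tcp_rot"];np.savez("w4.npz",**c);cv2.imwrite("pics/w4.png",c["image"])
c=cams.capture("side");cv2.imwrite("pics/s4.png",cv2.resize(c["image"][100:220,100:260],None,fx=5,fy=5))
c=cams.capture("scene");np.savez("scene4.npz",**c)
```

```text
10.0833 [-0.0609  0.5193 -0.5885] 0.05990220607309723
```

View pics/w4.png

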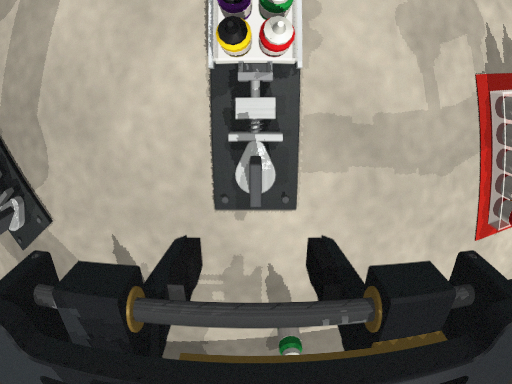

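View pics/s4.png

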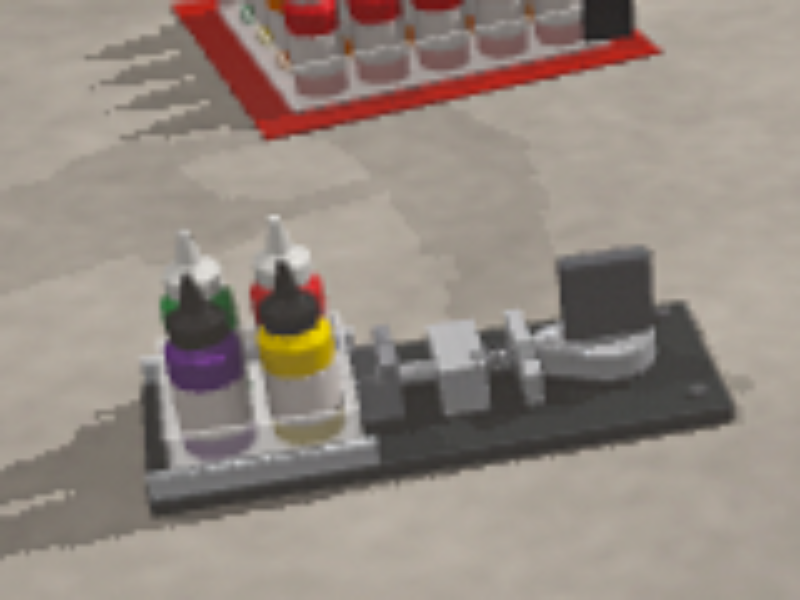

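The lobe tip at about (255,142) bears on the bolt head at (255,136), and the bar at (255,185) lies along the dock. I'll measure the angle and the head's position.

Run:
```python
from h import *
np.set_printoptions(precision=4,suppress=True)
for f,rs in(("w4.npz",((240,160,270,212),(235,90,277,122),(225,128,285,146))),("w1.npz",((235,145,275,210),(172,120,217,165),(205,130,250,190)))):
    c=np.load(f);w=wcloud(c,c["tp"],c["tr"]);z=w[...,2];C=[]
    for r,lo,hi in zip(rs,(.068,.0325,.028),(.076,.038,.036)):
        m=np.zeros(z.shape,bool);m[r[1]:r[3],r[0]:r[2]]=1;m&=(z>lo)&(z<hi)
        k,l,s,_=cv2.connectedComponentsWithStats(m.astype(np.uint8));i=1+s[1:,4].argmax();T=w[l==i]
        q=cv2.minAreaRect((T[:,:2]*1000).astype(np.float32));print(f,len(T),q);C.append(np.array(q[0]))
    u=np.array([np.cos(2.928),np.sin(2.928)]);print("guide,head from bar centre along dock",(C[1]-C[0])@u,(C[2]-C[0])@u)
for f in("scene0.npz","scene4.npz"):
    w=cloud(np.load(f));z=w[...,2];m=np.zeros(z.shape,bool);m[100:170,170:250]=1;S=w[m&(z>.067)&(z<.077)];print("spare",S.mean(0))
```

```text
w4.npz 560 ((565.0089111328125, 192.08126831054688), (11.802231788635254, 43.13363265991211), 77.43571472167969)
w4.npz 831 ((493.6183166503906, 208.23292541503906), (40.46910858154297, 21.95965576171875), 77.05890655517578)
w4.npz 490 ((524.4458618164062, 201.45285034179688), (56.4152717590332, 18.661611557006836), 79.27098083496094)
guide,head from bar centre along dock 73.19199526548773 41.627797164246715
w1.npz 550 ((564.9264526367188, 191.91339111328125), (11.889976501464844, 44.49431228637695), 15.6353120803833)
w1.npz 775 ((493.70318603515625, 207.61563110351562), (41.6234245300293, 22.534868240356445), 78.05020141601562)
w1.npz 541 ((523.2885131835938, 201.48715209960938), (58.16262435913086, 33.43299865722656), 77.71276092529297)
guide,head from bar centre along dock 72.93320582953406 42.721117486604484
spare [ 0.5475 -0.1845  0.0709]
spare [ 0.5479 -0.1844  0.0708]
```

Run:
```python
from cell import manip,order
manip.dwell(.3);print(manip.state()["clock"]);order.close_job()
```

```text
10.5333
the job is handed in; nothing more can be done
```

The tray's cam is turned to its high point on the bolt and released. I handed the job in at 10.5 s. I gripped the bar, turned it counter-clockwise by about 1.08 rad, let go and rose clear.

**Cam angle:** the bar measures 2.923 rad, against 2.93 rad for the dock line. That puts the cam within about 0.01 rad of the target.

**Forces:** the wrist force read about 8 N at the most during the turn, and close to zero after release.

**Empty dock:** its cam bar is where it was to within 0.4 mm, which is within measurement noise.

**Bolt travel:** I have no reliable number for this. The automatic fit of the bolt head mixed in nearby lobe surface in both pictures. I judged it from the cam angle and from the wrist and side views, which show the lobe's tip pressed on the displaced head.

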